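# Clear the foam corer

### The job

A foam core is stuck in the lower end of the foam corer's tube. Tip the tube until it meets its stop, with its mouth leaning away from the tray, then use the push rod to press the core steadily down and out of the tube so that it drops into the corer's tray; foam crumbles if it is rammed. Finally stand the push rod back in its holder, and leave the terracotta pot and the spool of white ribbon beside the work where they are.

Things in the scene. Friction and masses are not known exactly. Their poses are not given: they have to be found in the camera images.
- corer: Foam corer, fixed: base plate 245 x 140 x 10 mm, two grey cheeks (36 mm wide in x, outer faces 80 mm apart, 160 mm high) carrying a steel tube on a level pivot, and a tray. Origin on the table under the pivot, which is 145 mm up; x points to the tray, y along the pivot, z up. A block (x = -30 to 16 mm, 67 mm high) blocks the tube's lower end until it is tipped about 0.4 rad
- tray_in (a point): Centre of the floor of the corer's open tray, 10 mm above the table; same axes as the corer. The tray is 146 mm long in x (73 mm either way), 126 mm wide in y, its rim 44 mm above the table
- tube (a joint): Tilt of the tube in rad: 0 upright (the start), 0.54 at its stop (31 degrees). It grows as the mouth moves to the corer's -x, away from the tray, and the foot swings over the tray. Friction holds the tube where it is left (0.15 N m: about 4 N at the mouth moves it). The pivot crosses the tube's axis, so a push along the axis does not turn it
- tube_mouth (a point): Centre of the tube's upper rim, 50 mm from the pivot (195 mm above the table when upright); z points out of the mouth along the tube's axis, y along the pivot. The tube is 125 mm long, 38 mm outside and 30 mm inside; its top 19 mm flares to 54 mm outside, 46 mm inside
- tube_foot (a point): Centre of the tube's open lower end, 75 mm from the pivot, 125 mm from the mouth; z up along the tube's axis. Two sprung steel pads, 8 to 28 mm above this end, reach in through the wall on the two pivot sides and pinch the core; with the core gone they stand 22 mm apart
- core: The stuck core, a rigid green foam cylinder, 26 mm diameter, 60 mm long; origin at its centre, z along it. It starts with its top 53 to 61 mm below the tube's mouth, pinched by the pads: a steady push of 7 to 16 N moves it. It drops when its top has passed the pads, the rod's tip then 115 to 120 mm below the mouth. It crumbles if pressed with over 40 N
- rod: Push rod, 201 mm long, 120 g, standing in its holder. Origin at the centre of its lower tip, z up along it. Wooden shaft of 16 mm diameter from 0 to 135 mm, steel collar of 42 mm diameter from 135 to 141 mm (too wide for the bore), then a square wooden handle 26 x 26 mm, sides along x and y, from 141 to 201 mm
- holder: The rod's holder, wood, fixed to the table: foot 90 x 90 x 8 mm and a block 50 x 50 mm up to 62 mm above the table with an upright round hole 23 mm wide and 54 mm deep, widened a little at the mouth. Origin on the table under the hole's axis, z up
- holder_in (a point): Centre of the bottom of the holder's hole, 8 mm above the table; the rod's tip stands here
- clay_pot_a: Loose terracotta pot, 95 mm wide, 85 mm high, to be left alone; origin under its centre
- ribbon_white: Loose spool of white ribbon, 100 mm wide, 50 mm high, to be left alone; origin under its centre

How it is judged:
On the way, in this order (a step that is already met when the one before it is completed fails the run):
1. the tube is tipped to its stop (at least 0.48 of 0.54 rad), the core still inside (value of joint tube above 0.48 rad and z of core in the frame of tube_foot above 0 m), for 0.2 s.
2. the push rod is in the tipped tube, its tip at least 75 mm below the mouth (value of joint tube above 0.42 rad and angle between the z axis of rod and the z axis of tube_mouth, either way round below 0.2 rad and z of rod in the frame of tube_mouth below -0.075 m and x of rod in the frame of tube_mouth between -0.015 and 0.015 m and y of rod in the frame of tube_mouth between -0.015 and 0.015 m), for 0.1 s.
3. the core has dropped into the tray (x of core in the frame of corer between 0.02 and 0.17 m and y of core in the frame of corer between -0.064 and 0.064 m and z of core in the frame of corer below 0.06 m), for 0.2 s.
At the end, for the whole second after the job is handed in: The core lies at rest in the tray (its centre over the tray and less than 60 mm above the table); the rod stands released and at rest in its holder, its tip on the bottom (within 12 mm in height, 10 mm sideways) and within 0.2 rad of upright (all of step 3 and linear speed of each of core, rod below 0.02 m/s and horizontal distance between rod and holder_in below 0.01 m and height (world z) of rod below 0.02 m and angle between rod's own z axis and vertical below 0.2 rad); the robot touches nothing.
It fails at once if the core is pressed by the rod with more than 40 N (contact force between rod and core above 40 N).
It fails at once if the terracotta pot is moved by more than 20 mm (distance of clay_pot_a from where it was at the start of the episode above 0.02 m).
It fails at once if the ribbon spool is moved by more than 20 mm (distance of ribbon_white from where it was at the start of the episode above 0.02 m).
It also fails if it takes over 72 s, if anything falls off the work surface, if the arm or the gripper's body presses on something with over 40 N, if the wrist force passes 120 N, or if a joint passes its speed limit or range.

### The arm

A 7-joint arm with a two-finger parallel gripper is mounted at the origin on a cart in front of the work surface, level with it; the furniture and walls round the work are solid. World frame = base frame: x ahead of the robot, y to its left, z up, the work surface at z = 0. Lengths are in m, angles in rad, forces in N, time in s.
With the tool pointing down it reaches from about 0.35 to 0.9 m from the base axis. Payload 19.9 kg.
Tool frame: the origin (TCP) lies midway between the tips of the shut fingers; the grasp point (between the pads) lies 19 mm behind it; z points along the fingers, y is the line along which they close (so a half turn about z gives the same grasp; the last joint's range is limited). The gripper opens to 94 mm and grips with 3 to 60 N. Pads are 16 mm wide; open, the fingers measure 119 mm over their backs; the gripper's body (75 mm by 177 mm) begins 78 mm behind the grasp point.
Start: joints at [1.206, 0.417, -0.01, 1.614, 0.005, 1.111, -0.053], TCP at [0.198, -0.593, 0.205] pointing down, gripper open.
Joint ranges: [-2.81, 2.81], [-0.39, 2.02], [-1.27, 1.25], [0.06, 2.57], [-1.19, 4.33], [0.19, 2], [-2.82, 2.82]. Speed limits (rad/s): [1.89, 1.89, 2.39, 2.39, 3.01, 3.01, 3.01].

### API

Orientations are given as [roll, pitch, yaw] about the fixed x, y, z axes, in that order (R = Rz(yaw) Ry(pitch) Rx(roll)).
In Python, from cell import robot gives the robot as it stands. The module is installed in compiled form; this text tells all that it offers.
- The arm moves only by the tool move_arm, never from a script. Its argument "targets" is a list of rows, each a list of 7 numbers: the turn, a rotation vector about the tool's x, y, z in degrees, then the shift along the tool's x, y, z in m, then the finger opening in m, from 0 to 0.094. A call has 1 to 20 rows; each row shifts and turns the commanded pose from where the row before left it, along the tool's axes as they then stand; what a row does not reach is not made up. A row lasts 1/8 s, in which the tool goes at most 62.5 mm and 10.7 degrees, less where a joint would pass 70% of its speed; a pose out of reach is approached as far as the arm can. A call with a gripper value outside its range is refused whole. The fingers move at their own pace and stop on an object; "squeeze" is the grip in N (left out, the last holds). Time passes only in rows, so rows that do not move let the fingers close. It gives the time, the measured TCP pose, the force, the opening and the grip force at its end, in the units of the state.
- robot.read_state(): the state, without advancing time (a new reading comes with each control period).
- robot.grab_frame(name): name is "scene" or "top" or "wrist"; returns a dict with "img" (384x512x3 uint8, blue, green, red), "range_z" (384x512 float32, m along the optical axis (not along the pixel's ray), 0 where there is no reading), "K" (3x3 intrinsics, pixels), "extrinsics" (4x4, takes a point from world to camera coordinates); the wrist camera has in their place "hand_eye" (4x4, takes a point from camera to tool coordinates, whose origin is the TCP and whose axes are the flange's). Camera axes: x right, y down, z forward; pixel columns grow to the right and rows downward; lengths in m; the calibration is good to about 2 mm. The wrist camera is an equidistant fisheye: a pixel r from the principal point sees the ray r / f radians off the axis. A picture is of the moment at which its call begins: read the wrist's pose just before it.
- robot.job_done(): hands the job in; it is judged then, once.
The state is a dict: "time_s": time; "q": joint angles; "joint_vel": joint speeds; "tau": joint torques, N m; "position": TCP position; "eef_rot": TCP orientation; "contact_force": force on the tool from outside, world axes, zero at the start; "torque": the same for the moment, N m; "finger_gap": opening from 0.0 (shut) to 1.0 (fully open); "grasp_force": force on a finger pad.
Only numpy, scipy, OpenCV 4.12 (cv2) and the standard library are available. Lean on these libraries where they do the work, as an engineer would, in place of code of your own. Each camera call takes 0.05 s, during which the arm holds its last target. There are 200 camera calls.

## Working session

There is one attempt and no reset: what is moved stays moved. The work goes in short steps, Python scripts to look and compute and a tool call to move; the robot and the scene stay as the last step left them, time stands still between calls to the robot, and variables do not carry over. Pictures are saved under pics/ and viewed, at most 10 in all, crops included, and the job is handed in when it is done.

Besides the shell and the picture viewer there is one more tool, called after "Emit:" by a JSON object that holds its "name" and its "arguments". move_arm: Moves the arm, as the interface text tells. Its arguments: {"type":"object","properties":{"targets":{"type":"array","items":{"type":"array","items":{"type":"number"}}},"squeeze":{"type":"number"}},"required":["targets"]}

```bash
mkdir -p pics; cat > h.py <<'E'
import numpy as np, cv2
from cell import robot
from scipy.spatial.transform import Rotation as R
def pts(f):
    "world points per pixel (scene/top)"
    K=f["K"]; z=f["range_z"]; h,w=z.shape
    u,v=np.meshgrid(np.arange(w),np.arange(h))
    p=np.stack([(u-K[0,2])/K[0,0]*z,(v-K[1,2])/K[1,1]*z,z,np.ones_like(z)],-1)
    return (p@np.linalg.inv(f["extrinsics"]).T)[...,:3]
def tool():
    s=robot.read_state(); return R.from_euler("xyz",s["eef_rot"]),np.array(s["position"]),s
E
python3 - <<'E'
from h import *
r,p,s=tool(); print(s)
for n in("top","scene"):
    f=robot.grab_frame(n); cv2.imwrite(f"pics/{n}0.png",f["img"]); np.savez(f"{n}0.npz",**f)
    E=np.linalg.inv(f["extrinsics"]); print(n,E.round(3).tolist(),f["K"].round(1).tolist())
E
```

```text
{'time_s': 0.0, 'q': array([ 1.20650707,  0.41799477, -0.0103128 ,  1.61416878,  0.00472891,
        1.11071516, -0.05298516]), 'joint_vel': array([-4.35991513e-04,  1.13317948e-04, -1.78688724e-03,  5.68222057e-05,
        5.07903583e-04,  1.00346010e-03, -8.43044090e-04]), 'tau': array([ 1.27585303e-03, -8.51272202e+01,  6.39324076e-01, -4.25996876e+01,
       -4.88546875e-02,  1.86208310e-02,  3.82549229e-05]), 'position': array([ 0.19812111, -0.59236237,  0.20481455]), 'eef_rot': array([-3.14033501e+00,  1.15093309e-04,  3.22834210e-01]), 'contact_force': array([-0.16733436, -0.51640242, -0.00950398]), 'torque': array([-6.03598567e-05,  5.08885385e-02,  1.38074947e-02]), 'grasp_force': 0.0, 'finger_gap': 0.9952672736006362}
top [[0.008, -0.992, 0.123, 0.433], [-1.0, -0.011, -0.022, 0.044], [0.023, -0.123, -0.992, 1.303], [0.0, 0.0, 0.0, 1.0]] [[466.2, 0.0, 252.9], [0.0, 466.2, 188.0], [0.0, 0.0, 1.0]]
scene [[-0.499, -0.528, 0.687, -0.289], [-0.866, 0.289, -0.407, 0.535], [0.017, -0.798, -0.602, 0.896], [0.0, 0.0, 0.0, 1.0]] [[486.2, 0.0, 253.8], [0.0, 486.2, 187.2], [0.0, 0.0, 1.0]]
```

View pics/top0.png

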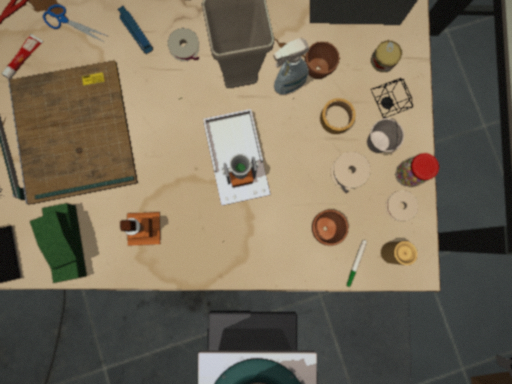

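View pics/scene0.png

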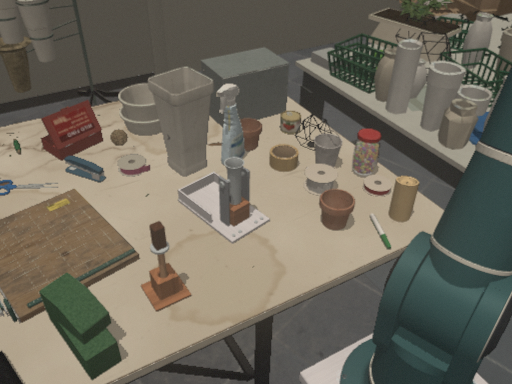

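The top view shows the corer with its tube at (240,165) and the tray end toward the top of the image. The rod and holder are at (145,228), the pot is at (330,227), and the white spool is at (350,170). Next I measure the poses.

```bash
python3 - <<'E'
from h import *
f=dict(np.load("top0.npz")); P=pts(f); img=f["img"]; hsv=cv2.cvtColor(img,cv2.COLOR_BGR2HSV)
X,Y,Z=P[...,0],P[...,1],P[...,2]
print("z table",np.median(Z[240:270,180:220]))
# corer outline: white plate
roi=np.zeros(Z.shape,bool); roi[100:210,195:280]=1
w=(roi&(hsv[...,1]<45)&(hsv[...,2]>90)|roi&(Z>0.03)).astype(np.uint8)
w=cv2.morphologyEx(w,cv2.MORPH_OPEN,np.ones((3,3)))
c=max(cv2.findContours(w,0,2)[0],key=cv2.contourArea); 
box=cv2.boxPoints(cv2.minAreaRect(c)); print("box px",box.round(1).tolist())
K=f["K"];E=np.linalg.inv(f["extrinsics"])
def ray(u,v,z):
    d=E[:3,:3]@[(u-K[0,2])/K[0,0],(v-K[1,2])/K[1,1],1]; return E[:3,3]+d*(z-E[2,3])/d[2]
for b in cv2.approxPolyDP(c,4,True)[:,0]: print(b,ray(*b,0.01).round(3), P[b[1],b[0]].round(3))
# tube top
m=roi&(Z>0.18); print("tube top pts",m.sum(),np.c_[X[m],Y[m]].mean(0), Z[m].max())
m=roi&(Z>0.14)&(Z<.175); print("cheek",m.sum())
# holder/rod
r2=np.zeros_like(roi); r2[200:255,110:170]=1
for lo,hi in((.03,.08),(.14,.3)):
    m=r2&(Z>lo)&(Z<hi); q=np.c_[X[m],Y[m],Z[m]]; print("rod",lo,m.sum(),q.mean(0).round(4),q.max(0).round(3),q.min(0).round(3))
    rr=cv2.minAreaRect((q[:,:2]*1000).astype(np.float32)); print(rr)
for n,(u0,u1,v0,v1) in dict(pot=(305,355,200,250),rib=(328,375,145,195)).items():
    s=np.zeros_like(roi); s[v0:v1,u0:u1]=1; m=s&(Z>.02); print(n,[((a[m].min()+a[m].max())/2).round(3) for a in(X,Y)],Z[m].max())
cv2.imwrite("pics/crop.png",cv2.resize(img[95:255,100:290],None,fx=4,fy=4,interpolation=2))
E
```

```text
z table 0.0012497399815742938
box px [[202.10000610351562, 118.4000015258789], [251.60000610351562, 107.69999694824219], [270.29998779296875, 194.5], [220.8000030517578, 205.1999969482422]]
[250 109] [0.821 0.026 0.01 ] [0.811 0.026 0.045]
[203 119] [0.79  0.159 0.01 ] [0.78  0.156 0.046]
[221 204] [0.548 0.104 0.01 ] [0.548 0.104 0.009]
[269 194] [ 0.578 -0.029  0.01 ] [ 0.578 -0.03   0.009]
tube top pts 263 [0.60904504 0.05200846] 1.3031255236637824
cheek 196
rod 0.03 257 [0.4754 0.3071 0.0595] [0.504 0.342 0.078] [0.452 0.291 0.03 ]
((477.66949462890625, 317.6817321777344), (49.15938186645508, 50.136932373046875), 3.1686432361602783)
rod 0.14 268 [0.4773 0.3127 0.1841] [0.499 0.333 0.216] [0.457 0.298 0.144]
((477.51568603515625, 315.3511657714844), (35.470211029052734, 39.534202575683594), 76.74081420898438)
pot [np.float64(0.481), np.float64(-0.093)] 1.3031255236637824
rib [np.float64(0.576), np.float64(-0.138)] 1.3031255236637824
```

View pics/crop.png

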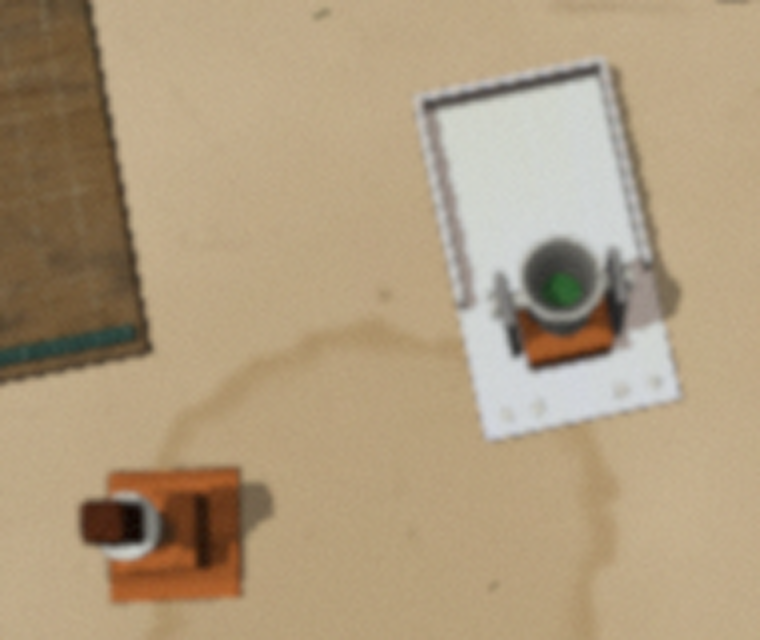

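The crop shows the mouth centred at crop pixel (562,280), which is top image (240.5,165). The plate is yawed about 12.7°, and the collar and handle are at about (125,522). Next I work out the move to the tray side of the mouth.

```bash
cat >> h.py <<'E'
def castpx(f,u,v,z):
    K=f["K"];E=np.linalg.inv(f["extrinsics"])
    d=E[:3,:3]@[(u-K[0,2])/K[0,0],(v-K[1,2])/K[1,1],1]; return E[:3,3]+d*(z-E[2,3])/d[2]
def delta(tp,tR):
    r,p,s=tool(); print("rotvec deg",(r.inv()*tR).as_rotvec(degrees=True).round(1),"shift(cur tool)",r.inv().apply(tp-p).round(4),"shift(target tool)",tR.inv().apply(tp-p).round(4))
YAW=np.deg2rad(12.7)
CX=np.array([np.cos(YAW),np.sin(YAW),0]); CY=np.array([-np.sin(YAW),np.cos(YAW),0])
down=lambda yaw:R.from_euler("xyz",[np.pi,0,yaw])
E
python3 - <<'E'
from h import *
f=dict(np.load("top0.npz"))
m=castpx(f,240.5,165,.195); print("mouth",m)
b=np.array([.563,.0375,0]); print("mouth from back edge",(m-b)@CX,(m-b)@CY)
for q in((80,500),(112,500),(80,542),(112,542)): print("handle",castpx(f,100+q[0]/4,95+q[1]/4,.209).round(3))
print("foot",np.mean([castpx(f,100+a/4,95+b/4,.008) for a,b in((108,470),(240,466),(243,594),(112,602))],0).round(3))
t=m+CX*.05; t[2]=.26
delta(t,down(YAW))
E
```

```text
mouth [0.62665007 0.05009992 0.195     ]
mouth from back edge 0.0648628877902293 -0.0017015740439624916
handle [0.491 0.329 0.209]
handle [0.491 0.311 0.209]
handle [0.466 0.328 0.209]
handle [0.467 0.31  0.209]
foot [0.479 0.315 0.008]
rotvec deg [-0.1  0.   5.8] shift(cur tool) [ 0.6599 -0.4684 -0.0546] shift(target tool) [ 0.6093 -0.5326 -0.0551]
```

Emit:
{"name": "move_arm", "arguments": {"targets": [[0,0,0,0,0,-0.06,0],[0,0,5.8,0,0,-0.06,0],[0,0,0,0.0406,-0.0355,0,0],[0,0,0,0.0406,-0.0355,0,0],[0,0,0,0.0406,-0.0355,0,0],[0,0,0,0.0406,-0.0355,0,0],[0,0,0,0.0406,-0.0355,0,0],[0,0,0,0.0406,-0.0355,0,0],[0,0,0,0.0406,-0.0355,0,0],[0,0,0,0.0406,-0.0355,0,0],[0,0,0,0.0406,-0.0355,0,0],[0,0,0,0.0406,-0.0355,0,0],[0,0,0,0.0406,-0.0355,0,0],[0,0,0,0.0406,-0.0355,0,0],[0,0,0,0.0406,-0.0355,0,0],[0,0,0,0.0406,-0.0355,0,0],[0,0,0,0.0406,-0.0355,0,0],[0,0,0,0,0,0,0]]}}

```text
time_s: 2.35
position: [0.6759, 0.0649, 0.3238]
eef_rot: [-3.139, 0.002, 0.227]
contact_force: [0.1, 0.3, -0.8]
finger_gap: 0.007
grasp_force: 0.0
```

```bash
cat >> h.py <<'E'
def wray(f,u,v,r,p):
    "wrist fisheye ray: origin,dir in world"
    K=f["K"]; x=(u-K[0,2])/K[0,0]; y=(v-K[1,2])/K[1,1]; th=np.hypot(x,y)
    d=np.array([x,y,0])*(np.sin(th)/max(th,1e-9)); d[2]=np.cos(th)
    H=f["hand_eye"]; return p+r.apply(H[:3,3]), r.apply(H[:3,:3]@d)
def wcast(f,u,v,r,p,z):
    o,d=wray(f,u,v,r,p); return o+d*(z-o[2])/d[2]
def wgrab(n):
    r,p,s=tool(); f=robot.grab_frame("wrist"); cv2.imwrite(f"pics/{n}.png",f["img"]); np.savez(f"{n}.npz",rot=r.as_matrix(),pos=p,**f); return f,r,p
E
python3 - <<'E'
from h import *
f,r,p=wgrab("w1"); print(f["K"].tolist(),f["hand_eye"].round(3).tolist(),p,r.as_euler("xyz"))
for q in((.627,.050,.195),):
    pass
E
```

```text
[[297.3186396354542, 0.0, 256.87638528812613], [0.0, 297.3186396354542, 188.87115673486227], [0.0, 0.0, 1.0]] [[0.0, -0.97, -0.243, 0.07], [1.0, 0.001, -0.001, 0.0], [0.001, -0.243, 0.97, -0.178], [0.0, 0.0, 0.0, 1.0]] [0.67585756 0.06487803 0.32377915] [-3.13914083e+00  1.80354939e-03  2.26576021e-01]
```

View pics/w1.png

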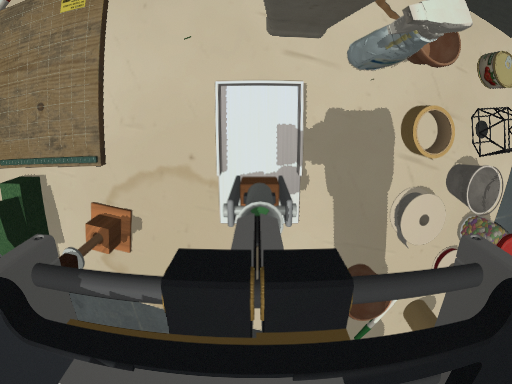

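The wrist view shows the corer square to the tool. The rim arc spans about x=241 to 284 with its top at y≈203, so its centre is near (262,224), partly hidden behind the fingers. I'll cast this point to check the position.

```bash
python3 - <<'E'
from h import *
f=dict(np.load("w1.npz")); r=R.from_matrix(f["rot"]);p=f["pos"]
m0=np.array([.6267,.0501,.195])
for u,v,z in((262,203,.195),(241,215,.195),(284,215,.195),(219,219,.01),(299,222,.01),(217,82,.044),(304,82,.044)):
    q=wcast(f,u,v,r,p,z); print(u,v,q.round(4),"in corer axes from mouth",((q-m0)@CX).round(4),((q-m0)@CY).round(4))
E
```

```text
262 203 [0.6545 0.0548 0.195 ] in corer axes from mouth 0.0282 -0.0016
241 215 [0.636  0.0739 0.195 ] in corer axes from mouth 0.0143 0.0212
284 215 [0.6465 0.0282 0.195 ] in corer axes from mouth 0.0145 -0.0258
219 219 [0.5543 0.1067 0.01  ] in corer axes from mouth -0.0582 0.0711
299 222 [ 0.5808 -0.0325  0.01  ] in corer axes from mouth -0.063 -0.0705
217 82 [0.7814 0.1527 0.044 ] in corer axes from mouth 0.1735 0.0661
304 82 [0.8116 0.0234 0.044 ] in corer axes from mouth 0.1745 -0.0667
```

Emit:
{"name": "move_arm", "arguments": {"targets": [[0,0,0,0,0,0.05,0],[0,0,0,0,0,0.05,0],[0,0,0,0,0,0.05,0],[0,0,0,0,0,0,0],[0,0,0,-0.005,0,0,0],[0,0,0,-0.005,0,0,0],[0,0,0,-0.005,0,0,0],[0,0,0,-0.004,0,0,0],[0,0,0,-0.004,0,0,0],[0,0,0,-0.004,0,0,0],[0,0,0,-0.004,0,0,0],[0,0,0,-0.003,0,0,0]]}}

```text
time_s: 3.9
position: [0.6429, 0.0533, 0.1763]
eef_rot: [3.142, -0.002, 0.222]
contact_force: [6.7, 1.7, 8.9]
finger_gap: 0.005
grasp_force: 5.5
```

Emit:
{"name": "move_arm", "arguments": {"targets": [[0,0,0,-0.002,0,0,0],[0,0,0,-0.002,0,0,0],[0,0,0,-0.001,0,0,0]]}}

```text
time_s: 4.28
position: [0.6405, 0.0527, 0.1769]
eef_rot: [-3.142, -0.008, 0.222]
contact_force: [26.8, 6.3, -1.4]
finger_gap: 0.007
grasp_force: 11.7
```

Emit:
{"name": "move_arm", "arguments": {"targets": [[0,0,0,0.01,0,0,0],[0,0,0,0.03,0,-0.02,0],[0,0,0,0.02,0,-0.055,0],[0,0,0,0.03,0,-0.055,0],[0,0,0,0,0,-0.055,0.094],[0,0,0,0,0,0,0.094]]}}

```text
time_s: 5.03
position: [0.7257, 0.0724, 0.3639]
eef_rot: [-3.142, -0.004, 0.222]
contact_force: [-0.3, -0.5, -1.0]
finger_gap: 0.179
grasp_force: 0.0
```

```bash
python3 - <<'E'
from h import *
f,r,p=wgrab("w2"); print(p)
g=robot.grab_frame("scene"); np.savez("scene1.npz",**g)
cv2.imwrite("pics/both.png",np.vstack([cv2.resize(f["img"][100:280,120:400],None,fx=2,fy=2),np.pad(cv2.resize(g["img"][130:250,150:290],None,fx=2,fy=2),((0,0),(0,280),(0,0)))]))
E
```

```text
[0.72572527 0.07237884 0.36385429]
```

View pics/both.png

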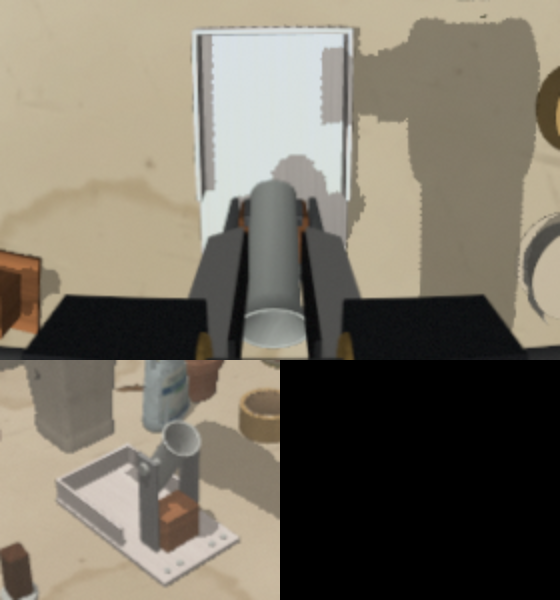

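```bash
python3 - <<'E'
from h import *
f=dict(np.load("w2.npz")); r=R.from_matrix(f["rot"]);p=f["pos"]
c=np.array([.628,.049,.145])
for t in(.4,.48,.54):
    a=np.array([np.cos(t),np.sin(t)]); u=np.array([-np.sin(t),np.cos(t)])
    for n,px,off in(("foot",(256.5,190.5),-.075*u+.019*a),("rim",(257.5,254.5),.05*u+.027*a)):
        q=wcast(f,*px,r,p,.145+off[1]); print(t,n,"seen x",((q-c)@CX).round(4),"y",((q-c)@CY).round(4),"model",off[0].round(4))
E
```

```text
0.4 foot seen x 0.0538 y 0.0023 model 0.0467
0.4 rim seen x -0.0002 y 0.0007 model 0.0054
0.48 foot seen x 0.0548 y 0.0023 model 0.0515
0.48 rim seen x -0.0 y 0.0007 model 0.0009
0.54 foot seen x 0.0556 y 0.0023 model 0.0549
0.54 rim seen x -0.0001 y 0.0007 model -0.0025
```

The tube reads about 0.52–0.54 rad, so it is at its stop. The scene view shows it leaning with its foot over the tray. Next is the rod.

```bash
python3 - <<'E'
from h import *
delta(np.array([.43,.316,.364]),down(.0))
E
```

```text
rotvec deg [ 0.   0.1 12.7] shift(cur tool) [-0.2336 -0.303  -0.0042] shift(target tool) [-0.2946 -0.2442 -0.0047]
```

Emit:
{"name": "move_arm", "arguments": {"targets": [[0,0,6.4,0,0,0,0.094],[0,0,6.3,0,0,0,0.094],[0,0,0,-0.042,-0.035,0,0.094],[0,0,0,-0.042,-0.035,0,0.094],[0,0,0,-0.042,-0.035,0,0.094],[0,0,0,-0.042,-0.035,0,0.094],[0,0,0,-0.042,-0.035,0,0.094],[0,0,0,-0.042,-0.035,0,0.094],[0,0,0,-0.042,-0.035,0,0.094],[0,0,0,0,0,0,0.094],[0,0,0,0,0,0,0.094]]}}

```text
time_s: 6.5
position: [0.4312, 0.3158, 0.3592]
eef_rot: [3.14, 0.002, -0.001]
contact_force: [0.6, -1.6, 0.8]
finger_gap: 1.002
grasp_force: 0.0
```

```bash
python3 - <<'E'
from h import *
f,r,p=wgrab("w3"); print(p,r.as_euler("xyz"))
K=f["K"]; H=np.linalg.inv(f["hand_eye"])
q=H[:3,:3]@r.inv().apply(np.array([.479,.316,.209])-p)+H[:3,3]; th=np.arctan2(np.hypot(*q[:2]),q[2]); e=q[:2]/np.hypot(*q[:2])*th*K[0,0]+K[:2,2]; print("expected px",e)
u,v=map(int,e); u0,v0=max(u-70,0),max(v-70,0); print(u0,v0)
cv2.imwrite("pics/w3c.png",cv2.resize(f["img"][v0:v0+140,u0:u0+140],None,fx=4,fy=4,interpolation=2))
E
```

```text
[0.43116804 0.31579316 0.35915975] [ 3.14014418e+00  1.67899258e-03 -7.41079444e-04]
expected px [256.52222755 135.41025025]
186 65
```

View pics/w3c.png

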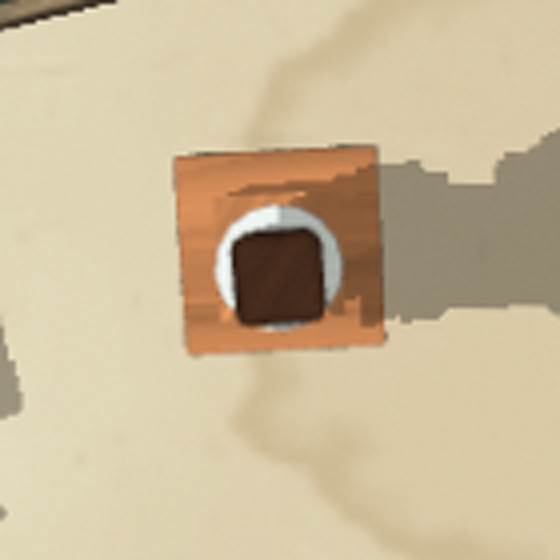

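The handle top is centred at crop (279,276) with edges rotated about 3.3°. The holder foot is centred at (282,250).

```bash
python3 - <<'E'
from h import *
f=dict(np.load("w3.npz")); r=R.from_matrix(f["rot"]);p=f["pos"]
print("handle",wcast(f,186+279/4,65+276/4,r,p,.209).round(4),"foot",wcast(f,186+282/4,65+250/4,r,p,.008).round(4))
h=wcast(f,186+279/4,65+276/4,r,p,.209); h[2]=.168
delta(h,down(np.deg2rad(3.3)))
E
```

```text
handle [0.4806 0.3168 0.209 ] foot [0.4795 0.3163 0.008 ]
rotvec deg [ 0.1  0.1 -3.4] shift(cur tool) [ 0.0492 -0.0016  0.1912] shift(target tool) [0.0489 0.0015 0.1913]
```

Emit:
{"name": "move_arm", "arguments": {"targets": [[0,0,-3.4,0,0,0,0.094],[0,0,0,0.049,0.001,0,0.094],[0,0,0,0,0,0.05,0.094],[0,0,0,0,0,0.05,0.094],[0,0,0,0,0,0.05,0.094],[0,0,0,0,0,0.041,0.094],[0,0,0,0,0,0,0.094],[0,0,0,0,0,0,0.02],[0,0,0,0,0,0,0.02],[0,0,0,0,0,0,0.02],[0,0,0,0,0,0,0.02],[0,0,0,0,0,0,0.02],[0,0,0,0,0,0,0.02]], "squeeze": 55}}

```text
time_s: 8.18
position: [0.48, 0.3187, 0.1694]
eef_rot: [-3.142, 0.0, 0.059]
contact_force: [0.2, 0.4, -0.1]
finger_gap: 0.395
grasp_force: 0.0
```

Emit:
{"name": "move_arm", "arguments": {"targets": [[0,0,0,0,0,0,0.02],[0,0,0,0,0,0,0.02],[0,0,0,0,0,0,0.02]]}}

```text
time_s: 8.55
position: [0.48, 0.3188, 0.1693]
eef_rot: [-3.142, 0.0, 0.059]
contact_force: [0.2, 0.4, -0.7]
finger_gap: 0.274
grasp_force: 54.9
```

```bash
cat >> h.py <<'E'
PIV=np.array([.629,.051,.145]); T=.535
U=-np.sin(T)*CX+np.array([0,0,np.cos(T)]); RT=down(YAW)*R.from_euler('y',T)
def report(tiplen=.1613):
    r,p,s=tool(); tip=p+r.apply([0,0,tiplen]); m=PIV+.05*U; q=RT.inv().apply(tip-m)
    print("pos",p.round(4),"tip in mouth, tool-like axes (z=depth)",q.round(4),"F along axis",RT.inv().apply(s["contact_force"]).round(1),"rot err",(r.inv()*RT).as_rotvec(degrees=True).round(2))
E
python3 - <<'E'
from h import *
t=PIV+.24*U; print(t); t[2]=.40; delta(t,down(YAW))
E
```

```text
[0.50963179 0.02409921 0.35146447]
rotvec deg [-0.   0.  -9.3] shift(cur tool) [ 0.0121  0.2959 -0.2307] shift(target tool) [-0.0359  0.294  -0.2307]
```

Emit:
{"name": "move_arm", "arguments": {"targets": [[0,0,0,0,0,-0.03,0.02],[0,0,0,0,0,-0.05,0.02],[0,0,0,0,0,-0.05,0.02],[0,0,-4.7,0,0,-0.05,0.02],[0,0,-4.6,0,0,-0.05,0.02],[0,0,0,-0.006,0.049,0,0.02],[0,0,0,-0.006,0.049,0,0.02],[0,0,0,-0.006,0.049,0,0.02],[0,0,0,-0.006,0.049,0,0.02],[0,0,0,-0.006,0.049,0,0.02],[0,0,0,-0.006,0.049,0,0.02],[0,10.2,0,0,0,0,0.02],[0,10.2,0,0,0,0,0.02],[0,10.2,0,0,0,0,0.02],[0,0,0,0,0,0,0.02],[0,0,0,0,0,0,0.02]]}}

```text
time_s: 10.55
position: [0.5097, 0.0243, 0.3999]
eef_rot: [3.141, -0.533, 0.222]
contact_force: [-0.5, 0.3, -0.9]
finger_gap: 0.274
grasp_force: 54.9
```

```bash
python3 - <<'E'
from h import *
report(); t=PIV+.24*U; delta(t,RT)
E
```

```text
pos [0.5097 0.0243 0.3999] tip in mouth, tool-like axes (z=depth) [ 0.0245 -0.0002 -0.0703] F along axis [-0.8 -0.4  0.5] rot err [-0.01  0.11  0.03]
rotvec deg [-0.   0.1  0. ] shift(cur tool) [-0.0247  0.0002  0.0417] shift(target tool) [-0.0248  0.0002  0.0416]
```

Move so the tip is about 25 mm above the mouth, then check the alignment.

Emit:
{"name": "move_arm", "arguments": {"targets": [[0,0,0,-0.0245,0,0,0.02],[0,0,0,0,0,0.04,0.02],[0,0,0,0,0,0,0.02],[0,0,0,0,0,0,0.02]]}}

```text
time_s: 11.05
position: [0.5094, 0.0241, 0.3532]
eef_rot: [-3.141, -0.533, 0.222]
contact_force: [-0.5, -0.3, -1.2]
finger_gap: 0.273
grasp_force: 54.9
```

```bash
python3 - <<'E'
from h import *
report(); f,r,p=wgrab("w4"); g=robot.grab_frame("scene"); np.savez("scene2.npz",**g)
a=cv2.resize(f["img"][150:300,170:350],None,fx=3,fy=3,interpolation=2); b=cv2.resize(g["img"][110:260,170:250],None,fx=3,fy=3,interpolation=2)
cv2.imwrite("pics/w4c.png",np.hstack([a,b]))
E
```

```text
pos [0.5094 0.0241 0.3532] tip in mouth, tool-like axes (z=depth) [ 0.0004 -0.0002 -0.0303] F along axis [-1.1  0.2  0.8] rot err [-0.05  0.09  0.02]
```

View pics/w4c.png

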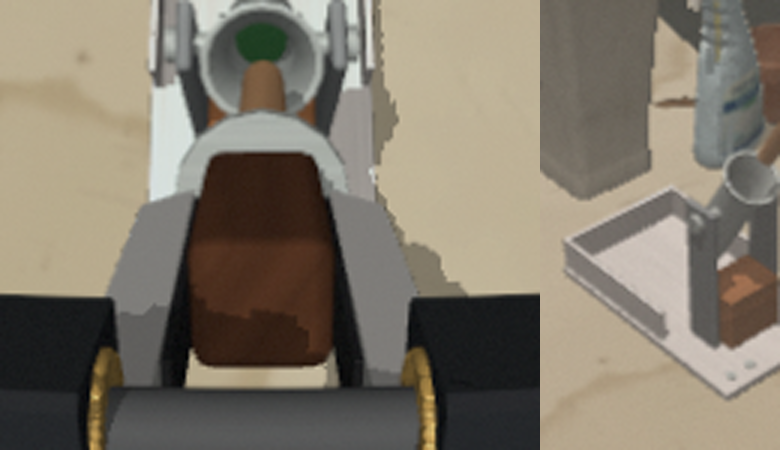

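The left panel shows the rod tip at about (263,70) and the mouth ellipse centred at about (262,62). The green core is visible inside the tube. Next I compare the mouth centre with the model.

```bash
python3 - <<'E'
from h import *
f=dict(np.load("w4.npz")); r=R.from_matrix(f["rot"]);p=f["pos"]; m=PIV+.05*U
def onplane(u,v):
    o,d=wray(f,170+u/3,150+v/3,r,p); q=o+d*((m-o)@U)/(d@U); return RT.inv().apply(q-m).round(4)
for n,u,v in(("rim L",196,62),("rim R",327,62),("rim far(top)",262,3),("rim near",262,120),("tip top edge(above plane 30mm)",262,62)): print(n,onplane(u,v))
E
```

```text
rim L [ 0.0005 -0.0278  0.    ]
rim R [ 0.0006  0.0275 -0.    ]
rim far(top) [ 0.0256  0.0001 -0.    ]
rim near [-0.0247  0.0001 -0.    ]
tip top edge(above plane 30mm) [ 0.0005  0.0001 -0.    ]
```

Emit:
{"name": "move_arm", "arguments": {"targets": [[0,0,0,0,0,0.025,0.02],[0,0,0,0,0,0.025,0.02],[0,0,0,0,0,0.02,0.02],[0,0,0,0,0,0.008,0.02],[0,0,0,0,0,0,0.02]]}}

```text
time_s: 11.78
position: [0.5476, 0.0326, 0.2856]
eef_rot: [-3.141, -0.534, 0.222]
contact_force: [0.4, 0.3, -0.6]
finger_gap: 0.273
grasp_force: 54.9
```

Emit:
{"name": "move_arm", "arguments": {"targets": [[0,0,0,0,0,0.002,0.02],[0,0,0,0,0,0.002,0.02],[0,0,0,0,0,0.002,0.02],[0,0,0,0,0,0.002,0.02],[0,0,0,0,0,0.002,0.02],[0,0,0,0,0,0.002,0.02],[0,0,0,0,0,0.002,0.02]]}}

```text
time_s: 12.65
position: [0.5547, 0.0341, 0.2735]
eef_rot: [3.141, -0.535, 0.222]
contact_force: [-6.5, -1.9, 9.2]
finger_gap: 0.272
grasp_force: 54.9
```

```bash
python3 -c "
from h import *
report()"
```

```text
pos [0.5547 0.0341 0.2735] tip in mouth, tool-like axes (z=depth) [-0.0001  0.0002  0.062 ] F along axis [ -1.1   0.4 -11.4] rot err [ 0.01  0.02 -0.01]
```

Emit:
{"name": "move_arm", "arguments": {"targets": [[0,0,0,0,0,0.002,0.02],[0,0,0,0,0,0.003,0.02],[0,0,0,0,0,0.003,0.02],[0,0,0,0,0,0.003,0.02],[0,0,0,0,0,0.003,0.02],[0,0,0,0,0,0.003,0.02],[0,0,0,0,0,0.003,0.02],[0,0,0,0,0,0.003,0.02],[0,0,0,0,0,0.003,0.02]]}}

```text
time_s: 13.78
position: [0.568, 0.0371, 0.2517]
eef_rot: [3.141, -0.536, 0.222]
contact_force: [-7.1, -0.4, 11.4]
finger_gap: 0.274
grasp_force: 54.9
```

```bash
python3 -c "
from h import *
report()"
```

```text
pos [0.568  0.0371 0.2517] tip in mouth, tool-like axes (z=depth) [0.0007 0.0003 0.0876] F along axis [ -0.2  -1.1 -13.4] rot err [ 0.03 -0.04  0.  ]
```

Emit:
{"name": "move_arm", "arguments": {"targets": [[0,0,0,0,0,0.003,0.02],[0,0,0,0,0,0.003,0.02],[0,0,0,0,0,0.003,0.02],[0,0,0,0,0,0.003,0.02],[0,0,0,0,0,0.003,0.02],[0,0,0,0,0,0.003,0.02],[0,0,0,0,0,0.003,0.02],[0,0,0,0,0,0.003,0.02],[0,0,0,0,0,0.003,0.02],[0,0,0,0,0,0.002,0.02],[0,0,0,0,0,0.002,0.02],[0,0,0,0,0,0,0.02]]}}

```text
time_s: 15.28
position: [0.5827, 0.0405, 0.2239]
eef_rot: [-3.141, -0.534, 0.221]
contact_force: [0.5, -0.3, -1.0]
finger_gap: 0.274
grasp_force: 54.9
```

```bash
python3 - <<'E'
from h import *
report()
f=robot.grab_frame("top"); P=pts(f); h=cv2.cvtColor(f["img"],cv2.COLOR_BGR2HSV)
m=cv2.inRange(h,(40,80,20),(85,255,255))>0; m[:95]=0; m[210:]=0; m[:,:195]=0; m[:,280:]=0
print(m.sum(), (np.median(P[m],0)-PIV)@np.c_[CX,CY], np.median(P[m],0) if m.any() else "")
E
```

```text
pos [0.5827 0.0405 0.2239] tip in mouth, tool-like axes (z=depth) [-0.0008  0.      0.1193] F along axis [-0.1  0.4  1.1] rot err [-0.01  0.08 -0.01]
46 [ 0.05022535 -0.02077863] [0.68256466 0.04177158 0.07165786]
```

Emit:
{"name": "move_arm", "arguments": {"targets": [[0,0,0,0,0,-0.01,0.02],[0,0,0,0,0,-0.03,0.02],[0,0,0,0,0,-0.04,0.02],[0,0,0,0,0,-0.04,0.02],[0,0,0,0,0,-0.05,0.02],[0,0,0,0,0,-0.05,0.02],[0,0,0,0,0,0,0.02]]}}

```text
time_s: 16.2
position: [0.4732, 0.0157, 0.4178]
eef_rot: [3.139, -0.54, 0.223]
contact_force: [0.2, 0.6, -1.9]
finger_gap: 0.271
grasp_force: 54.9
```

```bash
python3 - <<'E'
from h import *
report()
f=robot.grab_frame("top"); g=robot.grab_frame("scene")
for n,k in(("top",f),("scene",g)):
    P=pts(k); h=cv2.cvtColor(k["img"],cv2.COLOR_BGR2HSV)
    m=(cv2.inRange(h,(40,80,20),(85,255,255))>0)&(abs((P-PIV)@CX-.06)<.13)&(abs((P-PIV)@CY)<.08)
    q=P[m]; print(n,m.sum()); 
    if len(q): print(np.percentile((q-PIV)@CX,[5,50,95]).round(3),np.percentile((q-PIV)@CY,[5,50,95]).round(3),np.percentile(q[:,2],[5,50,95]).round(3))
a=cv2.resize(f["img"][95:215,190:290],(450,540),interpolation=2); b=cv2.resize(g["img"][140:250,165:282],(350,329),interpolation=2)
cv2.imwrite("pics/after.png",np.hstack([a,np.pad(b,((0,211),(0,0),(0,0)))]))
# next move: upright over holder
delta(np.array([.480,.3185,.40]),down(np.deg2rad(3.3)))
E
```

```text
pos [0.4732 0.0157 0.4178] tip in mouth, tool-like axes (z=depth) [ 0.0024  0.0006 -0.1048] F along axis [-0.7 -0.6  1.8] rot err [ 0.14 -0.29  0.05]
top 74
[0.04  0.048 0.058] [-0.052 -0.035 -0.02 ] [0.031 0.036 0.04 ]
scene 1
[0.049 0.049 0.049] [-0.04 -0.04 -0.04] [0.034 0.034 0.034]
rotvec deg [ -2.5 -30.6   9.2] shift(cur tool) [ 0.0559 -0.2936  0.049 ] shift(target tool) [ 0.0241 -0.3016  0.0138]
```

View pics/after.png

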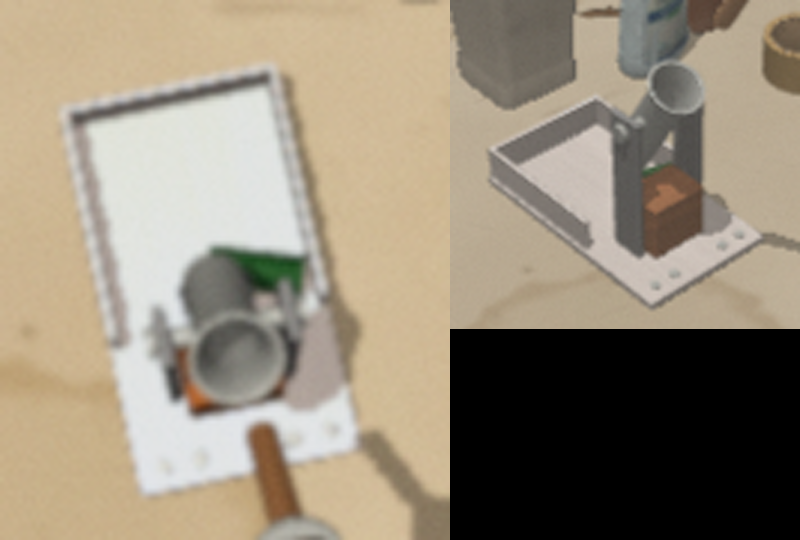

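The core lies flat across the tray near its inner end, with its top at z≈0.036, about 48 mm out in x and −35 mm in y. It counts as inside. Now I return the rod.

Emit:
{"name": "move_arm", "arguments": {"targets": [[0,-10.3,0,0,0,0,0.02],[0,-10.3,0,0,0,0,0.02],[0,-10.3,0,0,0,0,0.02],[0,0,4.7,0,0,0,0.02],[0,0,4.7,0,0,0,0.02],[0,0,0,0.004,-0.05,0,0.02],[0,0,0,0.004,-0.05,0,0.02],[0,0,0,0.004,-0.05,0,0.02],[0,0,0,0.004,-0.05,0,0.02],[0,0,0,0.004,-0.05,0,0.02],[0,0,0,0.004,-0.05,0,0.02],[0,0,0,0,0,0.05,0.02],[0,0,0,0,0,0.05,0.02],[0,0,0,0,0,0,0.02],[0,0,0,0,0,0,0.02]]}}

```text
time_s: 18.18
position: [0.4801, 0.3172, 0.3146]
eef_rot: [-3.141, 0.005, 0.058]
contact_force: [0.9, -0.3, -0.7]
finger_gap: 0.273
grasp_force: 54.9
```

```bash
python3 - <<'E'
from h import *
print(tool()[2]["eef_rot"]); delta(np.array([.480,.3175,.25]),down(np.deg2rad(3.3)))
E
```

```text
[-3.14130695  0.00468287  0.05774806]
rotvec deg [-0.   0.3  0. ] shift(cur tool) [ 0.0002 -0.0003  0.0646] shift(target tool) [-0.0001 -0.0003  0.0646]
```

Emit:
{"name": "move_arm", "arguments": {"targets": [[0,0.2,0,0,0,0.04,0.02],[0,0,0,0,0,0.035,0.02],[0,0,0,0,0,0.007,0.02],[0,0,0,0,0,0.007,0.02],[0,0,0,0,0,0.007,0.02],[0,0,0,0,0,0.007,0.02],[0,0,0,0,0,0,0.02]]}}

```text
time_s: 19.05
position: [0.4794, 0.3165, 0.21]
eef_rot: [3.141, 0.002, 0.057]
contact_force: [0.1, -0.4, -1.7]
finger_gap: 0.275
grasp_force: 54.9
```

In the hole with no contact force; lower on to just above the bottom.

Emit:
{"name": "move_arm", "arguments": {"targets": [[0,0,0,0,0,0.015,0.02],[0,0,0,0,0,0.015,0.02],[0,0,0,0,0,0.007,0.02],[0,0,0,0,0,0.002,0.02],[0,0,0,0,0,0,0.02]]}}

```text
time_s: 19.68
position: [0.4794, 0.3166, 0.1713]
eef_rot: [3.141, 0.002, 0.058]
contact_force: [-0.8, -0.7, -1.9]
finger_gap: 0.273
grasp_force: 54.9
```

Emit:
{"name": "move_arm", "arguments": {"targets": [[0,0,0,0,0,0.001,0.02],[0,0,0,0,0,0.0005,0.02],[0,0,0,0,0,0,0.04],[0,0,0,0,0,0,0.094],[0,0,0,0,0,0,0.094],[0,0,0,0,0,0,0.094],[0,0,0,0,0,0,0.094],[0,0,0,0,0,0,0.094],[0,0,0,0,0,0,0.094],[0,0,0,0,0,-0.02,0.094],[0,0,0,0,0,-0.05,0.094],[0,0,0,0,0,-0.05,0.094],[0,0,0,0,0,-0.05,0.094],[0,0,0,-0.05,0,0,0.094],[0,0,0,0,0,0,0.094]]}}

```text
time_s: 21.55
position: [0.4272, 0.3147, 0.3421]
eef_rot: [3.141, -0.001, 0.061]
contact_force: [0.5, -0.5, 0.6]
finger_gap: 0.999
grasp_force: 0.0
```

```bash
python3 - <<'E'
from h import *
f,r,p=wgrab("w5"); print(p)
cv2.imwrite("pics/w5c.png",cv2.resize(f["img"][65:205,186:326],None,fx=3,fy=3,interpolation=2))
E
```

```text
[0.42721873 0.31472183 0.3421295 ]
```

View pics/w5c.png

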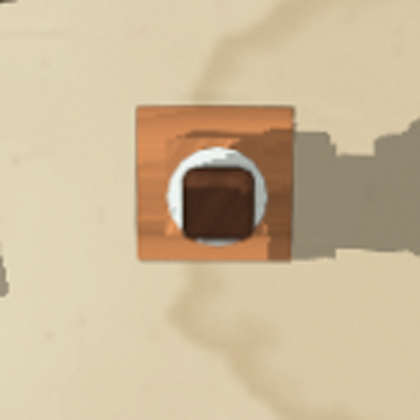

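The rod stands upright in its holder: the handle is centred at (218,204) and the foot at (216,184), the same layout as at the start. The gripper is clear, so I hand in the job.

```bash
python3 -c "
from cell import robot
print(robot.job_done())"
```

```text
the job is handed in; nothing more can be done
None
```

I tipped the tube to its stop, pressed the core out into the tray (about 13 N at the highest reading), stood the rod back in its holder and handed the job in at about 22 s; no verdict came back, and I didn't re-measure the pot or the spool afterwards.

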